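Clip the menu card and hold the second clip open for the order slip

ROBOT

A 6-joint arm with a two-finger parallel gripper is mounted at the origin on the work surface. World frame = base frame: x ahead of the robot, y to its left, z up, the work surface at z = 0. Lengths are in m, angles in degrees, forces in N, time in s.
With the tool pointing down it reaches from about 0.25 to 0.725 m from the base axis. Payload 9.7 kg.
Tool frame: the origin (TCP) lies at the very end of the fingers, on their centre line; the grasp point (between the pads) lies 19 mm behind it; x points along the fingers, y is the direction in which the jaws open and shut, and the axes are right-handed (so a half turn about x gives the same grasp; the last joint's range is limited). The gripper opens to 85 mm and grips with 20 to 120 N. Pads are 22 mm wide; open, the fingers measure 114 mm over their backs; the gripper's body (76 mm by 85 mm) begins 54 mm behind the grasp point. The pads swing forward as they close: fully open they stand 13 mm farther back than shut.
Start: joints at [0, 4.979, 10.078, 95.1, 0, 90], TCP at [0.55, -0, 0.231] pointing down, gripper open.
Joint ranges: [-179.16, 179.16], [-48.56, 103.87], [-65.8, 70.77], [-126.05, 130.52], [-82.76, 87.17], [-180, 180]. Speed limits (degrees/s): [127.2, 127.2, 147.25, 180, 180, 180].

INTERFACE

Orientations are given as [roll, pitch, yaw] about the fixed x, y, z axes, in that order (R = Rz(yaw) Ry(pitch) Rx(roll)).
In Python, from workcell import get_obs, cams, bot gives the robot as it stands.
- The arm moves only by the tool apply_moves, never from a script. Its argument "rows" is a list that holds one entry, the list of rows, each a list of 7 numbers: the shift along the tool's x, y, z in mm, then the turn, a rotation vector about the tool's x, y, z in rad, then the opening, from 0 (shut) to 1 (fully open). A call has 1 to 20 rows; each row is the pose to reach, as a shift and turn from the pose measured when the call began, along the tool's axes at that moment; what a row does not reach only later rows make up. A row lasts 1/10 s, in which the tool goes at most 50 mm and 8.59 degrees, less where a joint would pass 70% of its speed; a pose out of reach is approached as far as the arm can. A call with a gripper value outside its range is refused whole. The fingers move at their own pace and stop on an object; "newtons" is the grip in N (left out, the last holds). Time passes only in rows, so rows that repeat a pose let the fingers close. It gives the time, the measured TCP pose, the force and the opening at its end, in the units of the state.
- get_obs(): the state, without advancing time (a new reading comes with each control period).
- cams.camera(name): name is "scene" or "side" or "wrist"; returns a dict with "pixels" (480x640x3 uint8, red, green, blue), "range_z" (480x640 float32, m along the optical axis (not along the pixel's ray), 0 where there is no reading), "fx", "fy", "cx", "cy" (pixels), "eye" and "attitude" of the camera in the world. Camera axes: x right, y up, looking along -z (the intrinsics and any distortion apply to the point x, -y, -z); pixel columns grow to the right and rows downward; lengths in m; the calibration is good to about 2 mm. A picture is of the moment at which its call begins.
- bot.job_done(): hands the job in, once; it reports no verdict.
Trained networks look in a picture, given as the dict that the camera call returned (one of the last four; its "shot" number tells which), for a name from the list of things; names that differ only in an ending like _2 or _b are one class to them, and where a whole thing is asked for, a point or a joint stands for the part that bears it (a point fixed in the world has none). Each returns a list of dicts, best first, with "confidence" (0 to 1); they miss things now and then, are a little off and sometimes report something else, mostly with a low value. They report only what shows in the picture. A call takes as long as a camera call. They do not tell look-alikes from the thing itself.
- cams.find_in(label, picture): "at" ([x, y, z] in m, in world coordinates, good to about 4 mm: the middle of the surface that is visible of it).
The state is a dict: "time": time; "q": joint angles; "qd": joint speeds; "joint_efforts": joint torques, N m; "ee_pos": TCP position; "tcp_rot": TCP orientation; "wrist_force": force on the tool from outside, world axes, zero at the start; "torque": the same for the moment, N m; "opening": finger opening in m.
Only numpy, scipy, OpenCV 4.12 (cv2) and the standard library are available. Lean on these libraries where they do the work, as an engineer would, in place of code of your own. Each camera call takes 0.05 s, during which the arm holds its last target.

TASK

Squeeze the wide clip off the parking strip and let it bite, a good centimetre deep, on the top edge of the menu card in the half on the robot's left, then let go of it. Next take the narrow clip by its levers and hold it squeezed wide open astride the card's top edge in the right half, jaw ends a good centimetre below the edge on both sides and not touching the card, ready for an order slip. Finish while holding it there like that: do not let go, and leave the other kitchen things where they stand.

Things in the scene. Friction and masses are not known exactly. Their poses are not given: they have to be found in the camera images.
- card: Menu card in its stand, fixed: upright rigid white plastic card 220 mm wide (y), 4 mm thick (x), top edge 120 mm above the table, picture panels on both faces; steel foot 80 x 250 x 14 mm, clamping bar up to 26 mm. Origin: centre of the foot's underside; y along the card, +y towards the robot's left (turned less than 0.4 rad either way).
- card_top (a point): middle of the card's top edge, 120 mm above the table; same axes as the card.
- strip: Parking strip for the clips, fixed: steel base 70 x 270 x 10 mm with an upright steel strip 4 mm thick (x), 250 mm long (y), rising 22 mm above the base (top at 32 mm). Origin: centre of the underside. The two clips sit on it side by side, 80 to 200 mm apart, either one at either end.
- wide: The wide spring clip: jaws 64 mm wide (y), levers 36 mm wide, 70 g. Black plastic, steel pin, two halves on a hinge: 40 mm jaws hang below it, two thumb levers above in a V. x through the jaws (jaw a at -x, b at +x), y along the hinge, z up. Frame of jaw a's half; origin midway between the jaw ends, at their lower edge. Starts upright, biting the strip, jaw ends resting on its base; lever tops then 82 mm above the jaw ends and 43 mm apart over all in x.
- wide_hinge (a point): middle of the hinge pin (8 mm thick), 40 mm above the jaw ends, on jaw a's half. The bottom 12 mm of each jaw is a grey bite pad; above it 13 mm are free between the cheeks, up to the pin's underside 36 mm above the jaw ends.
- wide_nose_a (a point): inner lower edge of the wide clip's jaw a, middle of its width.
- wide_nose_b (a point): inner lower edge of the wide clip's jaw b, middle of its width.
- wide_jaw (a joint): jaw angle, rad: 0 = biting 4 mm (strip or card, about 6 N), -0.11 = shut on nothing, 0.44 = open to the stop. Squeeze the lever tops together along x to open: 6 N starts it, 11 N reaches the stop; the 4 mm lever plates are then upright and parallel, 24 mm over all, 85 mm above the jaw ends, which gape 21 mm. Let go, it snaps shut.
- narrow: The narrow spring clip: jaws 32 mm wide (y), levers 24 mm wide, 45 g. Black plastic, steel pin, two halves on a hinge: 40 mm jaws hang below it, two thumb levers above in a V. x through the jaws (jaw a at -x, b at +x), y along the hinge, z up. Frame of jaw a's half; origin midway between the jaw ends, at their lower edge. Starts upright, biting the strip, jaw ends resting on its base; lever tops then 82 mm above the jaw ends and 43 mm apart over all in x.
- narrow_hinge (a point): middle of the hinge pin (8 mm thick), 40 mm above the jaw ends, on jaw a's half. The bottom 12 mm of each jaw is a grey bite pad; above it 13 mm are free between the cheeks, up to the pin's underside 36 mm above the jaw ends.
- narrow_nose_a (a point): inner lower edge of the narrow clip's jaw a, middle of its width.
- narrow_nose_b (a point): inner lower edge of the narrow clip's jaw b, middle of its width.
- narrow_jaw (a joint): jaw angle, rad: 0 = biting 4 mm (strip or card, about 6 N), -0.11 = shut on nothing, 0.44 = open to the stop. Squeeze the lever tops together along x to open: 6 N starts it, 11 N reaches the stop; the 4 mm lever plates are then upright and parallel, 24 mm over all, 85 mm above the jaw ends, which gape 21 mm. Let go, it snaps shut.
- beaker: Steel beaker, 72 mm across, 80 mm tall. Leave alone. Origin: centre of its underside.
- jar: Amber glass jar, 70 mm across, 85 mm tall. Leave alone. Origin: centre of its underside.
- tub: White tub, 90 mm across, 60 mm tall. Leave alone. Origin: centre of its underside.
Not all that is in view belongs to the job. What is shaped like the narrow but purple is not meant.

How it is judged:
By the outcome, as a careful person would: the job done as asked, in the order asked, and still so for the second after the job is handed in, while the arm keeps its last pose, push and grip.
It also fails if it takes over 58 s, if anything falls off the work surface, if the arm or the gripper's body presses on something with over 40 N, if the wrist force passes 120 N, or if a joint passes its speed limit or range.

## Working session

There is one attempt and no reset: what is moved stays moved. The work goes in short steps, Python scripts to look and compute and a tool call to move; the robot and the scene stay as the last step left them, time stands still between calls to the robot, and variables do not carry over. Pictures are saved under pics/ and viewed, and the job is handed in when it is done.

Besides the shell and the picture viewer there is one more tool, called after ">>>" as name([rows], argument=value, ...), one row to a line, values as JSON. apply_moves: Moves the arm, as the interface text tells. Its arguments: {"type":"object","properties":{"rows":{"type":"array"},"newtons":{"type":"number"}},"required":["rows"]}

```bash
ls; mkdir -p pics
cat > h.py <<'E'
import numpy as np, cv2
from scipy.spatial.transform import Rotation as R
from workcell import get_obs, cams, bot
def save(p,n): cv2.imwrite('pics/'+n,p['pixels'][:,:,::-1])
E
python3 - <<'E'
from h import *
o=get_obs()
for k in o: print(k,o[k])
for n in ['scene','side','wrist']:
    p=cams.camera(n); save(p,n+'1.png'); print(n,[p[k] for k in p if k not in('pixels','range_z')], list(p))
    for l in ['card','strip','wide','narrow','beaker','jar','tub','wide_hinge','narrow_hinge']:
        for d in cams.find_in(l,p): print(l,d)
E
```

```text
pics
time 0.0
q [-1.05589614e-03  5.01016155e+00  1.00341364e+01  9.50989133e+01
  1.15296813e-03  8.99990547e+01]
qd [-0.02030738 -0.03509714  0.11715612 -0.07599252  0.0357189   0.01223481]
joint_efforts [ 7.68234549e-04 -5.20392072e+01  4.64802504e+01  1.63646933e-02
  2.23589603e-05 -6.77332673e-05]
ee_pos [ 5.49772332e-01 -4.39659901e-06  2.30589225e-01]
tcp_rot [-90.88240175  89.92505271 179.11748686]
wrist_force [ 0.10764292  0.47009864 -0.40892222]
torque [ 0.0186168  -0.01808793 -0.00320279]
opening 0.08571102400284805
scene [565.8724812761977, 565.8724812761977, 322.86070730156433, 240.51792129614407, array([0.97890028, 0.46804279, 1.03061402]), array([ 33.78219387,   0.24315397, 137.11564677]), 1] ['pixels', 'range_z', 'fx', 'fy', 'cx', 'cy', 'eye', 'attitude', 'shot']
card {'at': [0.525, 0.2134, 0.0255], 'confidence': 0.85}
strip {'at': [0.4864, -0.1439, 0.0084], 'confidence': 0.73}
strip {'at': [0.4588, -0.2471, 0.0524], 'confidence': 0.19}
wide {'at': [0.4584, -0.2459, 0.0548], 'confidence': 0.97}
beaker {'at': [0.7053, -0.0534, 0.0509], 'confidence': 0.66}
jar {'at': [
[... 1753 characters left out ...]
.0141], 'confidence': 0.61}
wide {'at': [0.4569, -0.2335, 0.045], 'confidence': 0.59}
wide {'at': [0.4894, -0.1561, 0.0599], 'confidence': 0.52}
narrow {'at': [0.4743, -0.1523, 0.0555], 'confidence': 0.79}
narrow {'at': [0.72, -0.0474, 0.057], 'confidence': 0.71}
narrow {'at': [0.3415, -0.242, 0.084], 'confidence': 0.43}
beaker {'at': [0.7214, -0.0462, 0.0546], 'confidence': 0.92}
beaker {'at': [0.4772, -0.1556, 0.0529], 'confidence': 0.33}
tub {'at': [0.6841, -0.2363, 0.0161], 'confidence': 0.84}
wide_hinge {'at': [0.4556, -0.2274, 0.0491], 'confidence': 0.87}
narrow_hinge {'at': [0.4756, -0.154, 0.0534], 'confidence': 0.72}
narrow_hinge {'at': [0.3405, -0.2426, 0.0797], 'confidence': 0.53}
```

View pics/scene1.png

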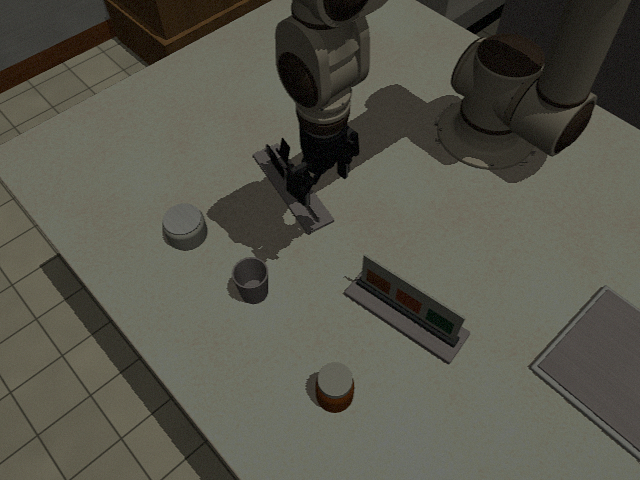

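View pics/side1.png

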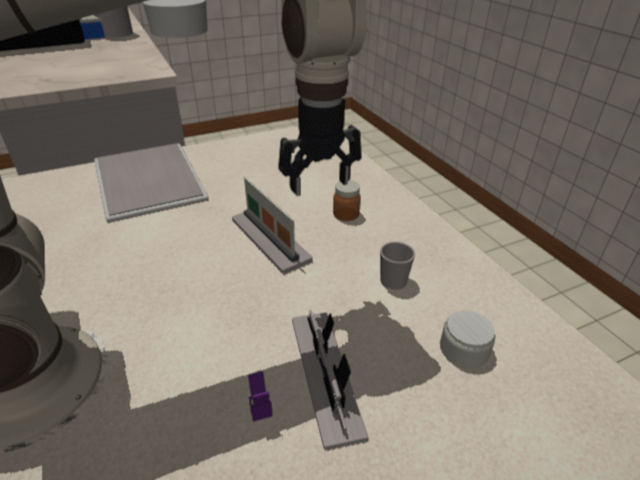

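View pics/wrist1.png

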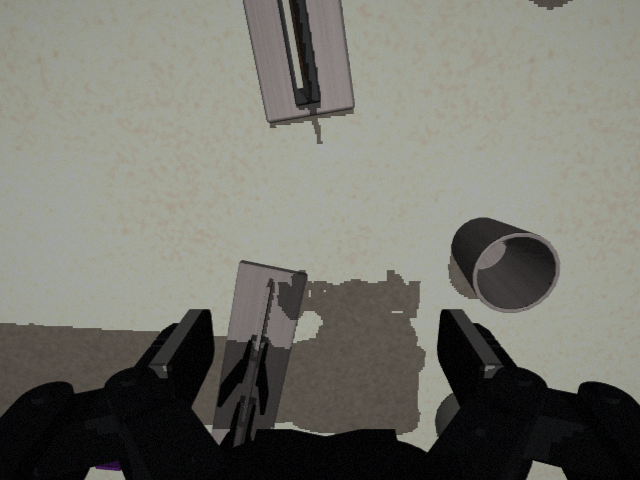

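The scene shows the card (px 408,305), strip under the gripper (290,185), beaker, jar and tub. The side picture shows both black clips on the strip (wide near 335,385, narrow near 320,325) and the purple decoy at (260,395). Next I fit the clouds.

```bash
cat >> h.py <<'E'
def cloud(p):
    z=p['range_z']; v,u=np.mgrid[:480,:640]
    x=(u-p['cx'])/p['fx']*z; y=(v-p['cy'])/p['fy']*z
    P=np.stack([x,-y,-z],-1)
    W=P@R.from_euler('xyz',p['attitude'],degrees=True).as_matrix().T+p['eye']
    W[z<=0]=np.nan
    return W
def sel(W,c,r,z0,z1):
    with np.errstate(invalid='ignore'):
        return (np.linalg.norm(W[...,:2]-np.array(c),axis=-1)<r)&(W[...,2]>z0)&(W[...,2]<z1)
def line(P):
    c=P[:,:2].mean(0); u,s,vt=np.linalg.svd(P[:,:2]-c,full_matrices=False); d=vt[0]*np.sign(vt[0][1])
    t=(P[:,:2]-c)@d; n=(P[:,:2]-c)@np.array([d[1],-d[0]])
    return c,np.degrees(np.arctan2(-d[0],d[1])),t.min(),t.max(),n.min(),n.max(),c+d*(t.min()+t.max())/2
def ptab(P): return np.round(P,4)
E
python3 - <<'E'
from h import *
for n in ['scene','side','wrist']:
    p=cams.camera(n); W=cloud(p)
    for nm,c,r,z0,z1 in [('cardbody',(.515,.2),.14,.04,.125),('cardtop',(.515,.2),.14,.112,.13),('cardfoot',(.515,.2),.16,.009,.018),('stripbase',(.465,-.2),.16,.006,.0125),('strip/clips',(.465,-.2),.16,.025,.034),('clips',(.465,-.2),.16,.036,.1),('clipstop',(.465,-.2),.16,.075,.1)]:
        m=sel(W,c,r,z0,z1); P=W[m]
        if len(P)>20: print(n,nm,len(P),*[np.round(q,4) for q in line(P)], P[:,2].max().round(4))
    print(get_obs()['time'])
E
```

```text
scene cardbody 2512 [0.5154 0.2076] 9.289 -0.1145 0.1057 -0.0055 0.0033 [0.5161 0.2032] 0.1241
scene cardtop 473 [0.5148 0.2071] 9.3635 -0.1133 0.1059 -0.0048 0.0038 [0.5154 0.2034] 0.1254
scene cardfoot 2087 [0.5334 0.2192] 12.4209 -0.1382 0.1143 -0.0551 0.0254 [0.536  0.2075] 0.018
scene stripbase 1410 [ 0.4804 -0.1765] -8.536 -0.1644 0.1228 -0.1228 0.092 [ 0.4773 -0.1971] 0.0125
scene strip/clips 103 [ 0.4712 -0.1903] -10.9832 -0.139 0.1144 -0.011 0.0069 [ 0.4689 -0.2024] 0.034
scene clips 422 [ 0.4535 -0.2432] -8.5747 -0.0412 0.1001 -0.0204 0.0238 [ 0.4579 -0.2141] 0.0958
scene clipstop 124 [ 0.4513 -0.2449] 0.0186 -0.0299 0.1022 -0.0219 0.0267 [ 0.4513 -0.2088] 0.0958
1.55
side cardbody 1471 [0.5157 0.1934] 9.3582 -0.1028 0.1218 -0.0029 0.0051 [0.5141 0.2028] 0.1241
side cardtop 258 [0.5161 0.1942] 9.324 -0.102 0.1196 -0.0022 0.0043 [0.5146 0.2029] 0.1241
side cardfoot 1175 [0.5043 0.1701] 16.5264 -0.1002 0.1567 -0.0352 0.051 [0.4963 0.1972] 0.018
side stripbase 3481 [ 0.4546 -0.2267] -11.5006 -0.106 0.1661 -0.1283 0.0425 [ 0.4606 -0.1973] 0.0125
side strip/clips 460 [ 0.4413 -0
[... 262 characters left out ...]
0952
1.6
wrist cardbody 1068 [0.5309 0.1207] 8.448 -0.0259 0.0414 -0.0032 0.0017 [0.5298 0.1284] 0.123
wrist cardtop 662 [0.5304 0.1194] 9.3049 -0.0247 0.0245 -0.0023 0.0019 [0.5305 0.1193] 0.123
wrist cardfoot 8129 [0.5286 0.1255] 42.4725 -0.0591 0.0642 -0.0559 0.0546 [0.5268 0.1274] 0.0178
wrist stripbase 7862 [ 0.479  -0.1495] -13.223 -0.1477 0.0854 -0.0363 0.0364 [ 0.4719 -0.1798] 0.0125
wrist strip/clips 587 [ 0.4773 -0.1557] -12.8184 -0.1245 0.0812 -0.0103 0.0114 [ 0.4725 -0.1767] 0.034
wrist clips 2159 [ 0.4609 -0.1833] -41.9611 -0.1372 0.0498 -0.0589 0.0483 [ 0.4317 -0.2158] 0.0947
wrist clipstop 694 [ 0.4444 -0.1762] -57.6932 -0.1374 0.06 -0.0207 0.0251 [ 0.4117 -0.1968] 0.0947
1.65
```

Run:
```python
from h import *
c0=np.array([.470,-.2]); a=np.radians(-13); ex=np.array([np.cos(a),np.sin(a)]); ey=np.array([-np.sin(a),np.cos(a)])
for n in ['side','wrist','scene']:
    p=cams.camera(n); W=cloud(p); 
    L=np.stack([(W[...,:2]-c0)@ex,(W[...,:2]-c0)@ey,W[...,2]],-1)
    with np.errstate(invalid='ignore'):
        b=(abs(L[...,0])<.06)&(abs(L[...,1])<.17)&(L[...,2]>.006)&(L[...,2]<.0125)
        s=(abs(L[...,0])<.009)&(abs(L[...,1])<.17)&(L[...,2]>.022)&(L[...,2]<.034)
        k=(abs(L[...,0])<.035)&(abs(L[...,1])<.17)&(L[...,2]>.045)&(L[...,2]<.11)
    for nm,m in (('b',b),('s',s)):
        P=L[m]; print(n,nm,len(P),'x',np.percentile(P[:,0],[1,50,99]).round(4),'y',np.percentile(P[:,1],[0.5,99.5]).round(4),'z',np.percentile(P[:,2],[50,98]).round(4),'ang',line(P)[1].round(2))
    K=L[k]
    h,e=np.histogram(K[:,1],np.arange(-.16,.161,.008)); print(n,[(round(x,3),int(q)) for x,q in zip(e,h) if q])
    for side,K2 in (('wide',K[K[:,1]<-.01]),('nar',K[K[:,1]>-.01])):
        T=K2[K2[:,2]>.08]
        if len(T)>5:
            for q in (T[T[:,0]<0],T[T[:,0]>0]):
                if len(q)>3: print(side,'top x',q[:,0].min().round(4),q[:,0].max().round(4),'y',np.percentile(q[:,1],[2,98]).round(4),'z',q[:,2].max().round(4),len(q))
```

```text
side b 3435 x [-0.0382 -0.0148  0.0314] y [-0.1343  0.1339] z [0.0108 0.0124] ang 2.13
side s 390 x [-0.0084 -0.0037  0.0071] y [-0.1245  0.1261] z [0.0315 0.0339] ang 0.73
side [(np.float64(-0.088), 55), (np.float64(-0.08), 58), (np.float64(-0.072), 186), (np.float64(-0.064), 112), (np.float64(-0.056), 113), (np.float64(-0.048), 105), (np.float64(-0.04), 79), (np.float64(-0.032), 43), (np.float64(-0.024), 8), (np.float64(0.024), 126), (np.float64(0.032), 88), (np.float64(0.04), 83), (np.float64(0.048), 65), (np.float64(0.056), 4)]
wide top x -0.0243 -0.0179 y [-0.0716 -0.0369] z 0.0942 72
wide top x 0.0119 0.0189 y [-0.0714 -0.0371] z 0.095 127
nar top x -0.025 -0.0186 y [0.03   0.0523] z 0.0957 44
nar top x 0.0108 0.0178 y [0.0297 0.053 ] z 0.0948 68
wrist b 7858 x [-0.037  -0.0003  0.0318] y [-0.0876  0.1357] z [0.0111 0.0123] ang -0.17
wrist s 879 x [-0.0087 -0.002   0.008 ] y [-0.076   0.1257] z [0.03   0.0339] ang 0.57
wrist [(np.float64(-0.064), 8), (np.float64(-0.056), 35), (np.float64(-0.048), 99), (np.float64(-0.04), 189), (np.float64(-0.032), 113), (np.float64(-0.024), 86), (np.float64(0.024), 85), (np.float64(0.032), 322), (np.float64(0.04), 326), (np.float64(0.048), 531), (np.float64(0.056), 65)]
nar top x -0.0242 -0.0172 y [0.031  0.0542] z 0.0942 240
nar top x 0.0119 0.0186 y [0.0317 0.0549] z 0.0943 198
scene b 1389 x [-0.0389  0.0113  0.0321] y [-0.1343  0.1357] z [0.0098 0.0123] ang 4.28
scene s 122 x [-0.0084 -0.002   0.0075] y [-0.1246  0.1242] z [0.0293 0.0337] ang 2.08
scene [(np.float64(-0.088), 11), (np.float64(-0.08), 24), (np.float64(-0.072), 47), (np.float64(-0.064), 61), (np.float64(-0.056), 62), (np.float64(-0.048), 58), (np.float64(-0.04), 77), (np.float64(-0.032), 21), (np.float64(-0.024), 5), (np.float64(0.032), 2), (np.float64(0.04), 15), (np.float64(0.048), 8)]
wide top x -0.0249 -0.0167 y [-0.0718 -0.0377] z 0.0942 58
wide top x 0.013 0.0188 y [-0.0723 -0.0353] z 0.0966 39
```

```bash
cat >> h.py <<'E'
def to(xyz,yaw):
    """tool-frame shift mm and rotvec to reach TCP xyz, pointing down, tool y along +-x dir of yaw"""
    o=get_obs(); R0=R.from_euler('xyz',o['tcp_rot'],degrees=True)
    a=np.radians(yaw); best=None
    for s in (1,-1):
        X=np.array([0,0,-1.]); Y=s*np.array([np.cos(a),np.sin(a),0]); Z=np.cross(X,Y)
        rv=(R0.inv()*R.from_matrix(np.stack([X,Y,Z],1))).as_rotvec()
        if best is None or np.linalg.norm(rv)<np.linalg.norm(best): best=rv
    d=R0.inv().apply(np.array(xyz)-o['ee_pos'])*1000
    print('t',o['time'],'pos',o['ee_pos'].round(4) if hasattr(o['ee_pos'],'round') else o['ee_pos'],'F',np.round(o['wrist_force'],1),'open',round(o['opening'],4),'| shift',d.round(1),'turn',best.round(4))
E
python3 - <<'E'
from h import *
print(R.from_euler('xyz',get_obs()['tcp_rot'],degrees=True).as_matrix().round(3))
to((.455,-.2525,.15),-12.6)
E
```

```text
[[ 0.  1. -0.]
 [ 0. -0. -1.]
 [-1.  0. -0.]]
t 1.8 pos [ 0.55   -0.      0.2313] F [0.6 1.  0.2] open 0.0855 | shift [ 81.3 -95.  252.5] turn [ 0.2199 -0.     -0.    ]
```

>>> apply_moves([
  [[8, -12, 32, 0.03, 0, 0, 1], [18, -28, 72, 0.08, 0, 0, 1], [30, -45, 120, 0.13, 0, 0, 1], [45, -62, 165, 0.18, 0, 0, 1], [58, -78, 205, 0.22, 0, 0, 1], [70, -89, 235, 0.22, 0, 0, 1], [78, -95, 252.5, 0.22, 0, 0, 1], [81, -95, 252.5, 0.22, 0, 0, 1], [81, -95, 252.5, 0.22, 0, 0, 1], [81, -95, 252.5, 0.22, 0, 0, 1], [81, -95, 252.5, 0.22, 0, 0, 1]],
], newtons=30)

```text
time: 2.9
ee_pos: [0.4556, -0.2518, 0.1509]
tcp_rot: [82.0, 90.0, -20.5]
wrist_force: [0.6, -0.6, 0.8]
opening: 0.0851
```

Run:
```python
from h import *
to((.455,-.2525,.068),-12.6)
for n in ['wrist','side']:
    p=cams.camera(n); save(p,n+'2.png')
```

```text
t 2.9 pos [ 0.4556 -0.2518  0.1509] F [ 0.6 -0.6  0.8] open 0.0851 | shift [82.9 -0.5  0.8] turn [ 0.0012  0.0001 -0.0008]
```

View pics/wrist2.png

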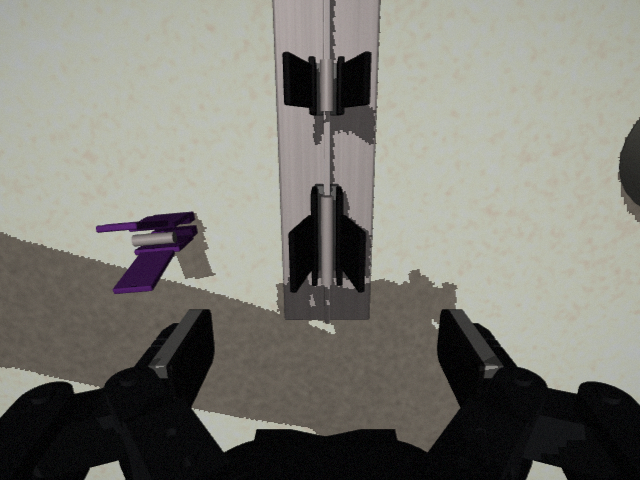

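View pics/side2.png

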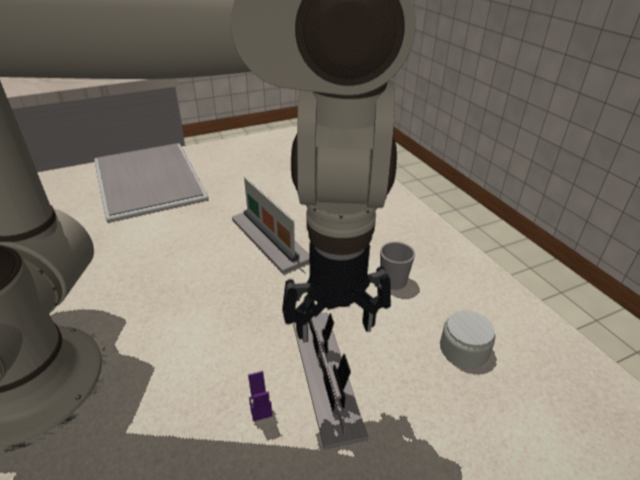

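```bash
cat >> h.py <<'E'
def proj(p,X):
    c=R.from_euler('xyz',p['attitude'],degrees=True).inv().apply(np.array(X)-p['eye'])
    return p['cx']+p['fx']*c[0]/-c[2], p['cy']-p['fy']*c[1]/-c[2]
E
python3 - <<'E'
from h import *
c0=np.array([.455,-.2525]); a=np.radians(-12.6); ex=np.array([np.cos(a),np.sin(a)]); ey=np.array([-np.sin(a),np.cos(a)])
for n in ['side','wrist']:
    p=cams.camera(n); W=cloud(p)
    print(n,p['eye'],proj(p,get_obs()['ee_pos']),proj(p,[.455,-.2525,.092]))
    L=np.stack([(W[...,:2]-c0)@ex,(W[...,:2]-c0)@ey,W[...,2]],-1)
    with np.errstate(invalid='ignore'): k=(abs(L[...,0])<.035)&(abs(L[...,1])<.04)&(L[...,2]>.06)&(L[...,2]<.1)
    K=L[k]
    T=K[K[:,2]>.082]
    for q in (T[T[:,0]<0],T[T[:,0]>0]):
        if len(q)>3: print('top x',q[:,0].min().round(4),q[:,0].max().round(4),'y',np.percentile(q[:,1],[2,98]).round(4),'z',q[:,2].max().round(4),len(q))
E
```

```text
side [ 0.2345138  -0.6506375   0.67307879] (np.float64(335.66108229338937), np.float64(338.91844154897035)) (np.float64(334.37569997384105), np.float64(364.94784817327314))
top x -0.0212 -0.0149 y [-0.0174  0.0187] z 0.0942 70
top x 0.0151 0.0219 y [-0.0162  0.018 ] z 0.094 112
wrist [ 0.47128446 -0.17748664  0.29423416] (np.float64(326.2671659281699), np.float64(313.0804739947233)) (np.float64(325.4347218030171), np.float64(263.95082897570074))
top x -0.0204 -0.0139 y [-0.0155  0.0188] z 0.0949 744
top x 0.016 0.0223 y [-0.0155  0.019 ] z 0.0944 759
```

>>> apply_moves([
  [[25, 0, 0, 0, 0, 0, 1], [50, 0, 0, 0, 0, 0, 1], [70, 0, 0, 0, 0, 0, 1], [80, 0, 0, 0, 0, 0, 1], [87, 0, 0, 0, 0, 0, 1], [87, 0, 0, 0, 0, 0, 1], [87, 0, 0, 0, 0, 0, 0.7]],
], newtons=30)

```text
time: 3.8
ee_pos: [0.4558, -0.2523, 0.0644]
tcp_rot: [72.9, 89.9, -29.6]
wrist_force: [-0.6, -0.7, 0.2]
opening: 0.0731
```

Run:
```python
from h import *
to((.455,-.2525,.064),-12.6)
p=cams.camera('wrist'); save(p,'wrist3.png')
p=cams.camera('scene'); save(p,'scene3.png')
```

```text
t 3.8 pos [ 0.4558 -0.2523  0.0644] F [-0.6 -0.7  0.2] open 0.0731 | shift [ 0.4 -0.7  0.4] turn [ 0.0009  0.0004 -0.0014]
```

View pics/wrist3.png

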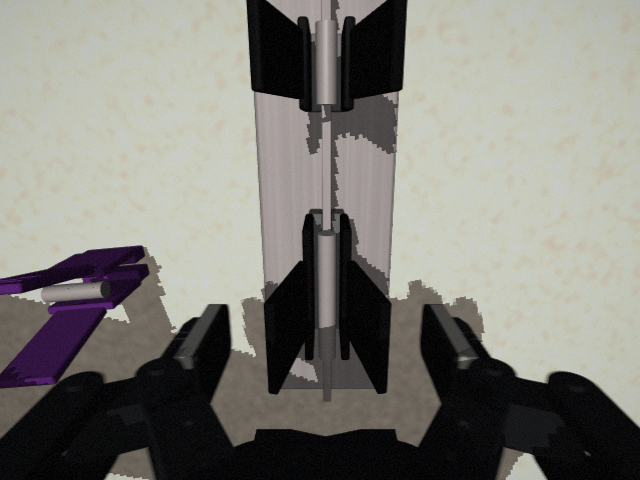

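>>> apply_moves([
  [[0, 0, 0, 0, 0, 0, 0.55], [0, 0, 0, 0, 0, 0, 0.45], [0, 0, 0, 0, 0, 0, 0.35], [0, 0, 0, 0, 0, 0, 0.2], [0, 0, 0, 0, 0, 0, 0], [0, 0, 0, 0, 0, 0, 0], [0, 0, 0, 0, 0, 0, 0], [0, 0, 0, 0, 0, 0, 0]],
], newtons=35)

```text
time: 4.7
ee_pos: [0.4582, -0.2534, 0.0677]
tcp_rot: [76.4, 89.5, -26.2]
wrist_force: [3.4, 0.1, 13.3]
opening: 0.0232
```

Run:
```python
from h import *
to((.4556,-.2521,.160),-12.6)
p=cams.camera('wrist'); save(p,'wrist4.png')
p=cams.camera('side'); save(p,'side4.png')
```

```text
t 4.7 pos [ 0.4582 -0.2534  0.0677] F [ 3.4  0.1 13.3] open 0.0232 | shift [-92.4  -2.   -0.5] turn [ 0.001   0.0021 -0.0086]
```

View pics/wrist4.png

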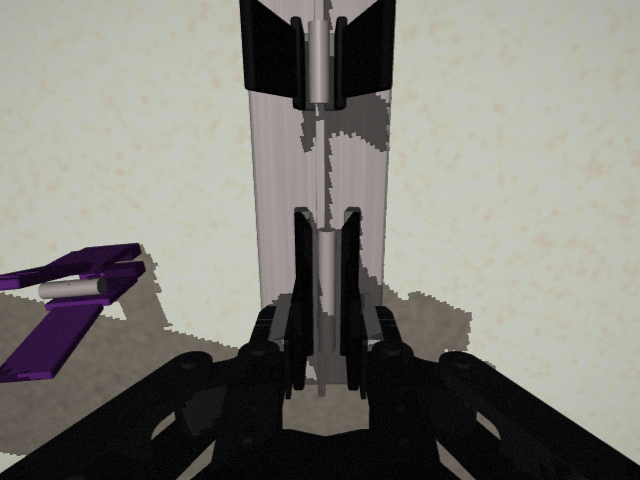

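View pics/side4.png

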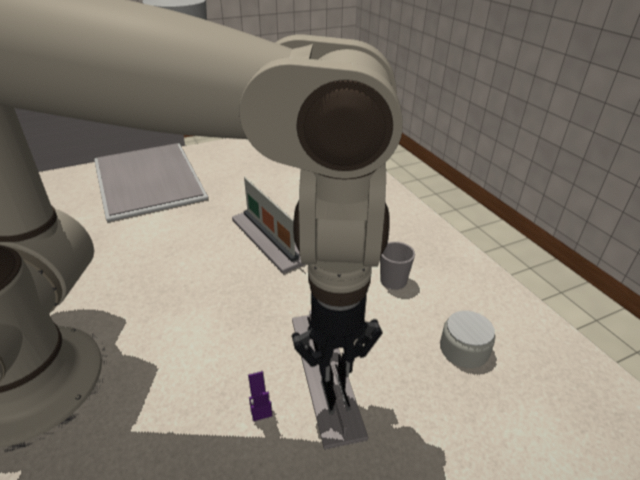

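>>> apply_moves([
  [[-5, 0, 0, 0, 0, 0, 0], [-15, 0, 0, 0, 0, 0, 0], [-30, 0, 0, 0, 0, 0, 0], [-50, 0, 0, 0, 0, 0, 0], [-75, 0, 0, 0, 0, 0, 0], [-110, 0, 0, 0, 0, 0, 0], [-145, 0, 0, 0, 0, 0, 0], [-175, 0, 0, 0, 0, 0, 0], [-180, 0, 0, 0, 0, 0, 0]],
], newtons=35)

```text
time: 5.7
ee_pos: [0.4574, -0.2531, 0.2524]
tcp_rot: [75.3, 89.2, -27.2]
wrist_force: [0.3, -0.2, -0.9]
opening: 0.0227
```

Run:
```python
from h import *
# card: centre (.515,.203), yaw 9.3
a=np.radians(9.3); t=np.array([.515,.203])+.055*np.array([-np.sin(a),np.cos(a)]); print(t)
to((*t,.25),9.3)
p=cams.camera('wrist'); save(p,'wrist5.png')
p=cams.camera('side'); save(p,'side5.png')
```

```text
[0.50611179 0.25727706]
t 5.7 pos [ 0.4574 -0.2531  0.2524] F [ 0.3 -0.2 -0.9] open 0.0227 | shift [-3.000e-01 -6.340e+01 -5.088e+02] turn [-0.3813  0.0062 -0.013 ]
```

View pics/wrist5.png

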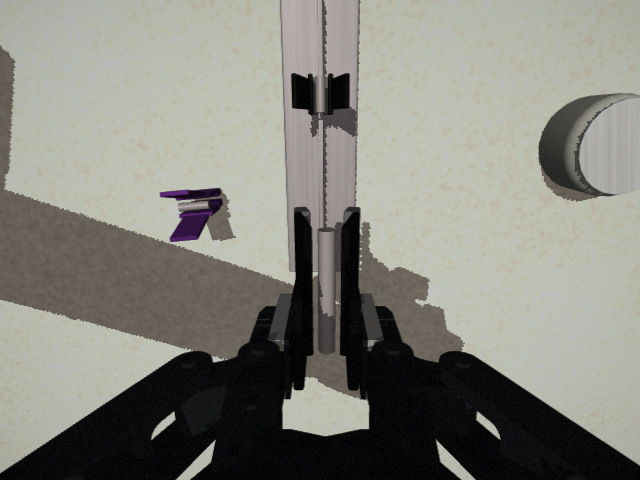

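View pics/side5.png

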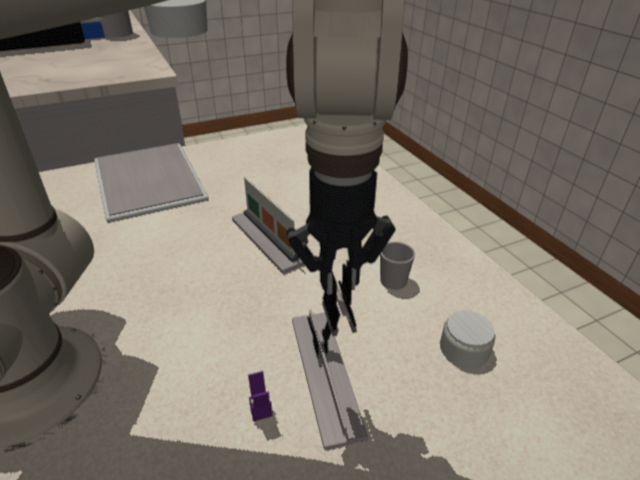

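The wide clip is held open, levers vertical in both views. I measure it in the tool frame.

```bash
cat >> h.py <<'E'
def toolpts(p,W=None):
    o=get_obs(); R0=R.from_euler('xyz',o['tcp_rot'],degrees=True)
    W=cloud(p) if W is None else W
    s=W.shape; return ((W.reshape(-1,3)-o['ee_pos'])@R0.as_matrix()).reshape(s)*1000
E
python3 - <<'E'
from h import *
for n in ['side','scene','wrist']:
    p=cams.camera(n); T=toolpts(p)
    with np.errstate(invalid='ignore'): m=(T[...,0]>-60)&(T[...,0]<80)&(abs(T[...,1])<40)&(abs(T[...,2])<45)
    P=T[m]; print(n,len(P))
    for x0 in range(-50,75,5):
        q=P[(P[:,0]>=x0)&(P[:,0]<x0+5)]
        if len(q)>3: print(x0,len(q),'y',np.percentile(q[:,1],[2,98]).round(1),'z',np.percentile(q[:,2],[2,98]).round(1), 'xmax',q[:,0].max().round(1))
E
```

```text
side 2315
-50 121 y [-37.1  36.6] z [-7.1 13.6] xmax -45.1
-45 61 y [-27.8  26.2] z [-7.6 12.4] xmax -40.0
-40 78 y [-25.7  21.5] z [-10.1  11.8] xmax -35.0
-35 75 y [-25.5  23.3] z [-9.5 11.9] xmax -30.0
-30 168 y [-25.5  23.3] z [-16.2  17.3] xmax -25.0
-25 102 y [-25.7  24.1] z [-15.6  17.7] xmax -20.2
-20 93 y [-25.5  23.3] z [-12.   17.3] xmax -15.2
-15 98 y [-25.3  22.3] z [-15.3  17.4] xmax -10.0
-10 71 y [-21.5  18.7] z [-14.5  17.6] xmax -5.1
-5 41 y [-15.5  10.6] z [-14.2  17.8] xmax -0.1
0 40 y [-12.3  10.6] z [-14.8  17.5] xmax 4.9
5 46 y [-12.3  10.8] z [-14.4  17.6] xmax 10.0
10 233 y [-12.2  10.1] z [-27.2  30.3] xmax 15.0
15 95 y [-11.6   9.9] z [-27.8  31.4] xmax 19.9
20 77 y [-12.9  11.3] z [-24.6  31.1] xmax 24.9
25 75 y [-14.   12.3] z [-28.2  31.8] xmax 30.0
30 84 y [-15.1  13.4] z [-28.2  31.4] xmax 34.9
35 76 y [-16.  15.] z [-30.1  31.2] xmax 39.8
40 109 y [-16.3  13.8] z [-30.5  31.7] xmax 45.0
45 77 y [-16.8  14.8] z [-30.9  31.5] xmax 50.0
50 55 y [-17.2  16.8] z [-25.   30.9] xmax 54.2
scene 1159
-50 60 y [-38.4  34.2] z [-13.8  11.3] xmax -45.0
-45 29 y [
[... 1363 characters left out ...]
10.8] xmax -15.0
-15 597 y [-24.4  23.9] z [-19.1  13.8] xmax -10.0
-10 370 y [-22.7  22.2] z [-19.2   8.2] xmax -5.0
-5 211 y [-11.4  11.4] z [-19.3  14.9] xmax -0.1
0 178 y [-11.3  11.6] z [-19.2  14.4] xmax 5.0
5 156 y [-11.2  11.5] z [-19.2  14.1] xmax 10.0
10 2099 y [-9.3  9.8] z [-30.9  27.8] xmax 15.0
15 1739 y [-10.4  10.9] z [-32.7  28.7] xmax 20.0
20 188 y [-12.   12.8] z [-33.2 -16.7] xmax 25.0
25 170 y [-13.1  13.9] z [-33.1 -14.1] xmax 30.0
30 190 y [-14.2  15. ] z [-33.1  -6.2] xmax 35.0
35 219 y [-15.3  16.3] z [-33.1  -1.3] xmax 40.0
40 241 y [-15.9  16.9] z [-33.    2.8] xmax 45.0
45 90 y [-15.3  16.4] z [-33.2 -26.9] xmax 49.9
50 62 y [-16.5  18. ] z [-33.1 -14.2] xmax 54.7
```

>>> apply_moves([
  [[0, -2, -15, -0.02, 0, -0.003, 0], [0, -6, -45, -0.05, 0, -0.005, 0], [0, -11, -90, -0.09, 0.002, -0.008, 0], [0, -17, -138, -0.13, 0.004, -0.012, 0], [0, -23, -186, -0.17, 0.006, -0.013, 0], [0, -29, -234, -0.21, 0.006, -0.013, 0], [0, -35, -282, -0.25, 0.006, -0.013, 0], [0, -41, -330, -0.29, 0.006, -0.013, 0], [0, -47, -378, -0.33, 0.006, -0.013, 0], [0, -53, -426, -0.36, 0.006, -0.013, 0], [0, -58, -465, -0.381, 0.006, -0.013, 0], [0, -62, -495, -0.381, 0.006, -0.013, 0], [0, -63, -507, -0.381, 0.006, -0.013, 0], [0, -63.4, -508.8, -0.381, 0.006, -0.013, 0], [0, -63.4, -508.8, -0.381, 0.006, -0.013, 0], [0, -63.4, -508.8, -0.381, 0.006, -0.013, 0], [0, -63.4, -508.8, -0.381, 0.006, -0.013, 0]],
])

```text
time: 7.65
ee_pos: [0.5051, 0.2567, 0.2455]
tcp_rot: [-128.4, 89.6, 150.8]
wrist_force: [-1.1, -0.3, -1.2]
opening: 0.0231
```

```bash
cat > m.py <<'E'
from h import *
def cardfit(names=('wrist','scene','side'),tag=None):
    for n in names:
        p=cams.camera(n)
        if tag: save(p,n+tag+'.png')
        T=toolpts(p); W=cloud(p)
        a=np.radians(9.3); ex=np.array([np.cos(a),np.sin(a)]); ey=np.array([-np.sin(a),np.cos(a)])
        L0=(W[...,:2]-np.array([.515,.203]))@ex; L1=(W[...,:2]-np.array([.515,.203]))@ey
        with np.errstate(invalid='ignore'):
            for z0,z1 in((.116,.126),(.05,.116)):
                k=(abs(L0)<.007)&(abs(L1)<.115)&(W[...,2]>z0)&(W[...,2]<z1)&~((abs(L1-.055)<.04)&(W[...,2]>.09))
                if k.sum()>20:
                    print(n,z0,k.sum(),'Lx',np.percentile(L0[k],[1,50,99]).round(4),'Ly',np.percentile(L1[k],[1,99]).round(4),'z98',np.percentile(W[...,2][k],98).round(4),'slope deg',np.degrees(np.polyfit(L1[k],L0[k],1)[0]).round(2))
E
python3 - <<'E'
from m import *
to((.5061,.2573,.160),9.3)
cardfit(tag='6')
E
```

```text
t 7.65 pos [0.5051 0.2567 0.2455] F [-1.1 -0.3 -1.2] open 0.0231 | shift [85.5  1.5 -0. ] turn [-0.0017 -0.0045  0.0057]
wrist 0.116 461 Lx [-0.0001  0.0016  0.0034] Ly [-0.1089  0.1102] z98 0.1224 slope deg 0.02
wrist 0.05 30 Lx [-0.0001  0.0015  0.0034] Ly [0.1103 0.1105] z98 0.115 slope deg -146.77
scene 0.116 211 Lx [-0.0037  0.0004  0.0034] Ly [-0.1071  0.1083] z98 0.1235 slope deg -0.04
scene 0.05 1609 Lx [-0.0008  0.0013  0.0036] Ly [-0.1077  0.1088] z98 0.1145 slope deg 0.02
side 0.116 128 Lx [-0.0024 -0.0004  0.0037] Ly [-0.1087  0.1071] z98 0.1231 slope deg -0.06
side 0.05 983 Lx [-0.0029 -0.0011  0.0021] Ly [-0.1091  0.109 ] z98 0.114 slope deg -0.14
```

View pics/wrist6.png

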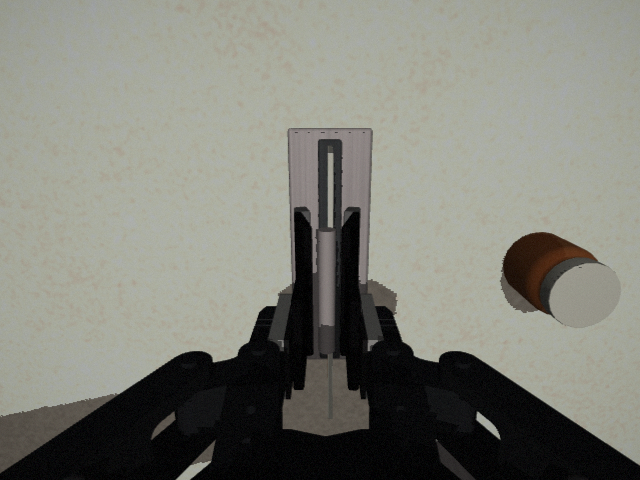

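View pics/side6.png

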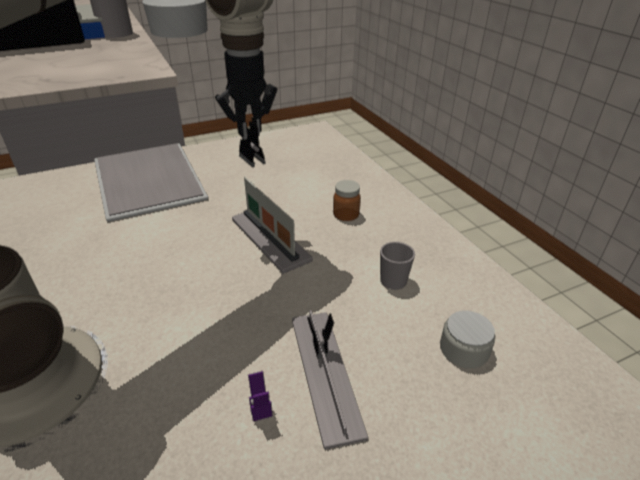

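>>> apply_moves([
  [[10, 1.5, 0, -0.002, -0.004, 0.006, 0], [25, 2.5, 0, -0.002, -0.004, 0.006, 0], [45, 2.5, 0, -0.002, -0.004, 0.006, 0], [62, 2.5, 0, -0.002, -0.004, 0.006, 0], [75, 2.5, 0, -0.002, -0.004, 0.006, 0], [82, 2.5, 0, -0.002, -0.004, 0.006, 0], [85, 2.5, 0, -0.002, -0.004, 0.006, 0], [85, 2.5, 0, -0.002, -0.004, 0.006, 0], [85, 2.5, 0, -0.002, -0.004, 0.006, 0]],
])

```text
time: 8.7
ee_pos: [0.5074, 0.258, 0.1612]
tcp_rot: [123.7, 89.9, 43.1]
wrist_force: [-0.6, 0.6, -1.2]
opening: 0.023
```

```bash
python3 - <<'E'
from m import *
to((.507,.2574,.160),9.3)
cardfit(tag='7')
E
python3 -c "
import cv2
a=cv2.imread('pics/side7.png')[120:270,180:360];b=cv2.imread('pics/scene7.png')[230:370,330:500]
cv2.imwrite('pics/c7.png',cv2.hconcat([cv2.resize(a,(400,500)),cv2.resize(b,(400,500))]))"
```

```text
t 8.7 pos [0.5074 0.258  0.1612] F [-0.6  0.6 -1.2] open 0.023 | shift [ 1.2 -0.5  0.5] turn [ 0.0006 -0.0009 -0.0014]
wrist 0.116 877 Lx [-0.0005  0.0015  0.0033] Ly [-0.0453  0.1104] z98 0.1224 slope deg -0.05
wrist 0.05 81 Lx [-0.0005  0.0015  0.0033] Ly [0.1102 0.1107] z98 0.1147 slope deg 85.64
scene 0.116 216 Lx [-0.0034  0.0004  0.003 ] Ly [-0.1083  0.1082] z98 0.123 slope deg -0.04
scene 0.05 1484 Lx [-0.0009  0.0014  0.0037] Ly [-0.1075  0.1091] z98 0.1147 slope deg 0.02
side 0.116 117 Lx [-0.0025 -0.0003  0.0034] Ly [-0.1103  0.0138] z98 0.1228 slope deg 0.09
side 0.05 944 Lx [-0.0029 -0.001   0.0022] Ly [-0.1092  0.1074] z98 0.1143 slope deg -0.15
```

View pics/c7.png

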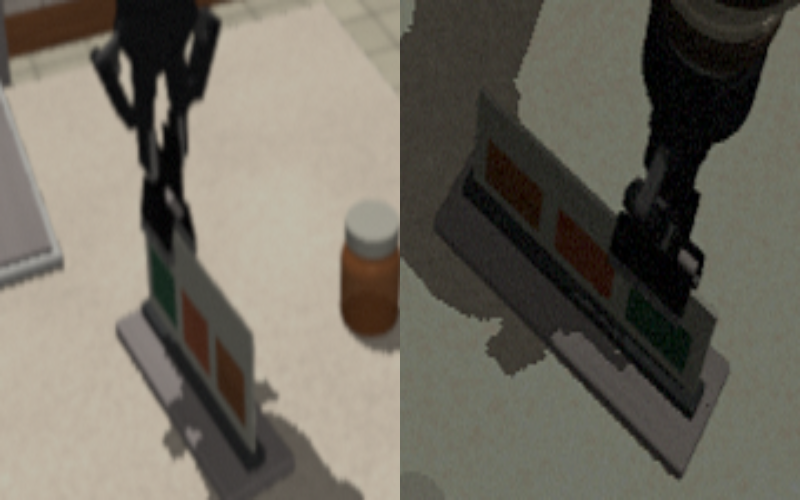

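View pics/wrist7.png

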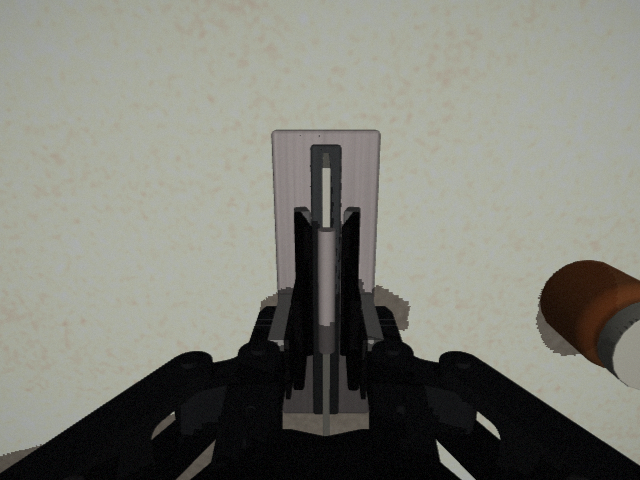

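>>> apply_moves([
  [[1, 0, 0, 0, 0, 0, 0], [2, 0, 0, 0, 0, 0, 0], [2, 0, 0, 0, 0, 0, 0], [3, 0, 0, 0, 0, 0, 0.6], [4, 0, 0, 0, 0, 0, 0.8], [4, 0, 0, 0, 0, 0, 0.85], [4, 0, 0, 0, 0, 0, 0.85], [4, 0, 0, 0, 0, 0, 0.85]],
])

```text
time: 9.65
ee_pos: [0.5074, 0.258, 0.1572]
tcp_rot: [121.8, 89.9, 41.1]
wrist_force: [-0.0, -0.1, 0.1]
opening: 0.0727
```

```bash
python3 - <<'E'
from m import *
to((.507,.2574,.160),9.3)
cardfit(tag='8')
E
python3 -c "
import cv2
a=cv2.imread('pics/side8.png')[120:270,180:360];b=cv2.imread('pics/scene8.png')[230:370,330:500]
cv2.imwrite('pics/c8.png',cv2.hconcat([cv2.resize(a,(400,500)),cv2.resize(b,(400,500))]))"
```

```text
t 9.65 pos [0.5074 0.258  0.1572] F [-0.  -0.1  0.1] open 0.0727 | shift [-2.8 -0.5  0.5] turn [ 0.0006 -0.001  -0.0016]
wrist 0.116 827 Lx [-0.0004  0.0015  0.0033] Ly [-0.0415  0.1105] z98 0.1223 slope deg -0.05
wrist 0.05 85 Lx [-0.0005  0.0015  0.0034] Ly [0.1102 0.1107] z98 0.1146 slope deg -29.35
scene 0.116 212 Lx [-0.0034  0.0004  0.0032] Ly [-0.1079  0.1087] z98 0.1236 slope deg -0.0
scene 0.05 1600 Lx [-0.0009  0.0014  0.0037] Ly [-0.1079  0.1086] z98 0.115 slope deg -0.0
side 0.116 116 Lx [-0.0026 -0.0005  0.0036] Ly [-0.1097  0.0958] z98 0.1232 slope deg 0.13
side 0.05 968 Lx [-0.0027 -0.001   0.0024] Ly [-0.1091  0.1089] z98 0.1141 slope deg -0.11
```

View pics/c8.png

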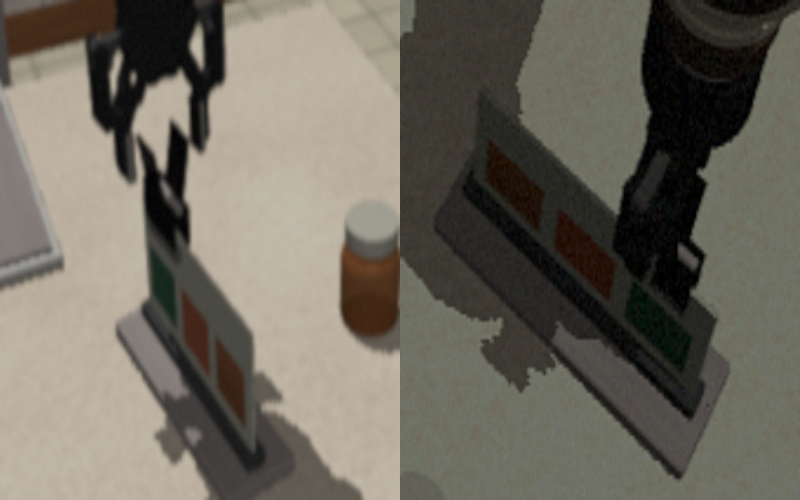

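View pics/wrist8.png

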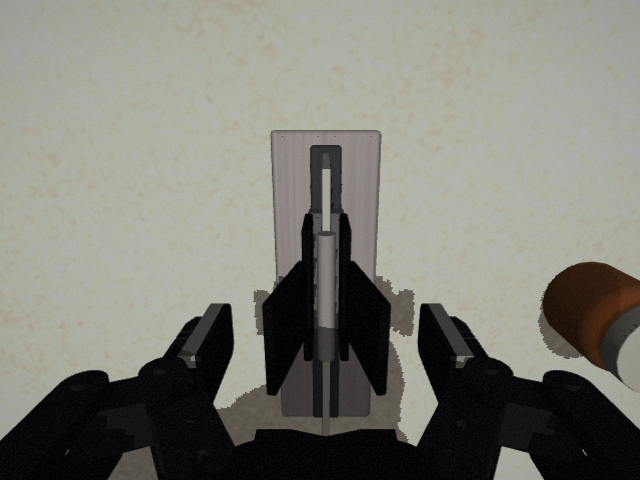

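The clip bites the card and both fingers are clear of it (levers at 265–390 px, fingers at 230 and 420). I lift straight up and measure its depth.

>>> apply_moves([
  [[0, 0, 0, 0, 0, 0, 1], [-8, 0, 0, 0, 0, 0, 1], [-25, 0, 0, 0, 0, 0, 1], [-50, 0, 0, 0, 0, 0, 1], [-75, 0, 0, 0, 0, 0, 1], [-90, 0, 0, 0, 0, 0, 1], [-95, 0, 0, 0, 0, 0, 1]],
])

```text
time: 10.5
ee_pos: [0.5078, 0.2582, 0.2546]
tcp_rot: [112.7, 89.7, 32.0]
wrist_force: [0.4, -0.0, 0.3]
opening: 0.0853
```

```bash
python3 - <<'E'
from m import *
a=np.radians(9.3); ex=np.array([np.cos(a),np.sin(a)]); ey=np.array([-np.sin(a),np.cos(a)])
for n in ['wrist','side','scene']:
    p=cams.camera(n); save(p,n+'9.png'); W=cloud(p)
    L=np.stack([(W[...,:2]-np.array([.515,.203]))@ex,(W[...,:2]-np.array([.515,.203]))@ey,W[...,2]],-1)
    dark=p['pixels'].max(-1)<45
    with np.errstate(invalid='ignore'):
        for nm,z0,z1,d in (('levers',.15,.22,0),('dark low',.085,.145,1)):
            k=(abs(L[...,0])<.03)&(abs(L[...,1]-.055)<.045)&(L[...,2]>z0)&(L[...,2]<z1)&(dark|(d==0))
            P=L[k]
            if len(P)>5: print(n,nm,len(P),'x',np.percentile(P[:,0],[1,99]).round(4),'y',np.percentile(P[:,1],[1,99]).round(4),'z',np.percentile(P[:,2],[1,99]).round(4))
    c=W[...,2][(abs(L[...,0])<.007)&(abs(L[...,1])<.1)&(L[...,2]>.1)&(L[...,2]<.13)&(abs(L[...,1]-.055)>.04)]; print('cardtop',np.percentile(c,98).round(4))
to((.4763,-.1584,.25),-12.6)
E
python3 -c "
import cv2
a=cv2.imread('pics/side9.png')[120:270,180:360];b=cv2.imread('pics/scene9.png')[230:370,330:500]
cv2.imwrite('pics/c9.png',cv2.hconcat([cv2.resize(a,(400,500)),cv2.resize(b,(400,500))]))"
```

```text
wrist levers 2681 x [-0.0196  0.0224] y [0.0395 0.0747] z [0.1505 0.1879]
wrist dark low 409 x [-0.0089  0.011 ] y [0.026  0.0888] z [0.1081 0.145 ]
cardtop 0.1224
side levers 265 x [-0.0205  0.0208] y [0.0369 0.0748] z [0.1506 0.1878]
side dark low 200 x [-0.0107  0.0089] y [0.0244 0.0844] z [0.1092 0.1447]
cardtop 0.1225
scene levers 441 x [-0.0209  0.0215] y [0.0385 0.074 ] z [0.1505 0.1879]
scene dark low 594 x [-0.0104  0.0115] y [0.011  0.0982] z [0.0855 0.1449]
cardtop 0.1224
t 10.65 pos [0.5073 0.2579 0.2519] F [ 1.1  0.5 -0.4] open 0.0857 | shift [  1.4 -98.1 405.8] turn [ 0.3829 -0.0011 -0.0011]
```

View pics/c9.png

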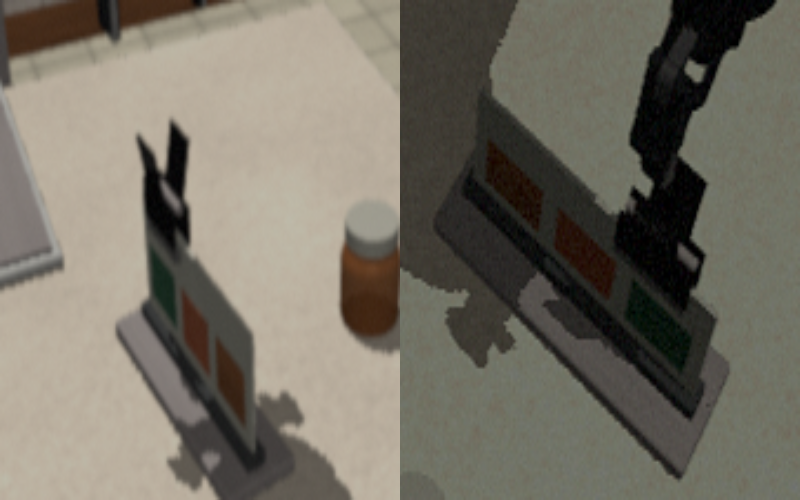

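Lever tops at 0.188 with the cloud's +2 mm bias put the bite about 16 mm deep, upright and centred 56 mm left of the middle. Next is the narrow clip.

>>> apply_moves([
  [[0, -3, 12, 0.02, 0, 0, 1], [0, -9, 40, 0.05, 0, 0, 1], [0, -19, 80, 0.1, 0, 0, 1], [0, -31, 128, 0.15, 0, 0, 1], [0, -43, 176, 0.2, 0, 0, 1], [0, -54, 224, 0.25, 0, 0, 1], [0, -66, 272, 0.3, 0, 0, 1], [8, -77, 318, 0.34, 0, 0, 1], [20, -87, 358, 0.37, 0, 0, 1], [40, -95, 390, 0.383, 0, 0, 1], [65, -98, 404, 0.383, 0, 0, 1], [85, -98, 406, 0.383, 0, 0, 1], [95, -98, 406, 0.383, 0, 0, 1], [98, -98, 406, 0.383, 0, 0, 1], [98, -98, 406, 0.383, 0, 0, 1], [98, -98, 406, 0.383, 0, 0, 1]],
])

```text
time: 12.25
ee_pos: [0.4769, -0.1582, 0.1544]
tcp_rot: [118.4, 89.9, 15.8]
wrist_force: [-0.7, 0.6, 0.3]
opening: 0.0854
```

Run:
```python
from h import *
c0=np.array([.4763,-.1584]); a=np.radians(-12.6); ex=np.array([np.cos(a),np.sin(a)]); ey=np.array([-np.sin(a),np.cos(a)])
for n in ['side','wrist']:
    p=cams.camera(n); save(p,n+'10.png'); W=cloud(p)
    L=np.stack([(W[...,:2]-c0)@ex,(W[...,:2]-c0)@ey,W[...,2]],-1)
    with np.errstate(invalid='ignore'): k=(abs(L[...,0])<.035)&(abs(L[...,1])<.04)&(L[...,2]>.06)&(L[...,2]<.1)
    K=L[k]
    T=K[K[:,2]>.082]
    for q in (T[T[:,0]<0],T[T[:,0]>0]):
        if len(q)>3: print('top x',q[:,0].min().round(4),q[:,0].max().round(4),'y',np.percentile(q[:,1],[2,98]).round(4),'z',q[:,2].max().round(4),len(q))
to((.4763,-.1584,.064),-12.6)
```

```text
top x -0.0218 -0.0166 y [-0.0121  0.0114] z 0.0945 38
top x 0.0147 0.021 y [-0.0121  0.0111] z 0.0945 56
top x -0.0209 -0.0146 y [-0.0107  0.012 ] z 0.0941 494
top x 0.0153 0.0217 y [-0.0109  0.0122] z 0.0947 491
t 12.35 pos [ 0.4771 -0.1583  0.1544] F [0.3 1.  1.2] open 0.0854 | shift [90.4 -0.9  0.4] turn [ 0.0005 -0.0012 -0.0024]
```

View pics/wrist10.png

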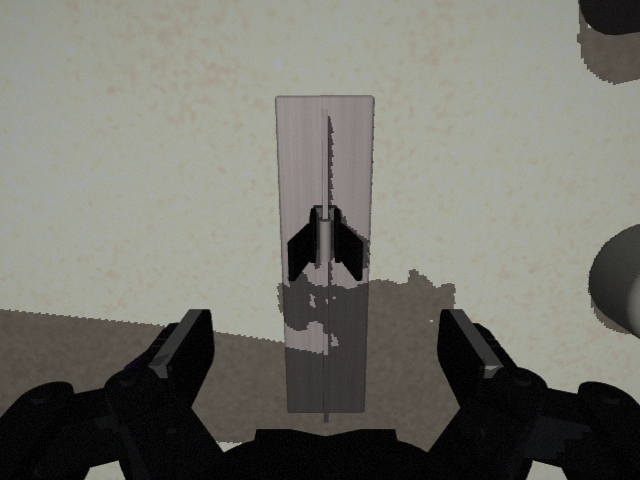

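>>> apply_moves([
  [[25, -1, 0, 0, 0, -0.002, 1], [50, -1, 0, 0, 0, -0.002, 1], [70, -1, 0, 0, 0, -0.002, 1], [83, -1, 0, 0, 0, -0.002, 1], [90, -1, 0, 0, 0, -0.002, 1], [90, -1, 0, 0, 0, -0.002, 0.8], [90, -1, 0, 0, 0, -0.002, 0.6], [89, -1, 0, 0, 0, -0.002, 0.5], [88, -1, 0, 0, 0, -0.002, 0.4], [87, -1, 0, 0, 0, -0.002, 0.3], [86, -1, 0, 0, 0, -0.002, 0], [86, -1, 0, 0, 0, -0.002, 0], [86, -1, 0, 0, 0, -0.002, 0], [86, -1, 0, 0, 0, -0.002, 0]],
], newtons=35)

```text
time: 13.75
ee_pos: [0.4772, -0.1583, 0.0697]
tcp_rot: [107.9, 89.8, 5.4]
wrist_force: [1.1, -1.2, 7.5]
opening: 0.0233
```

Run:
```python
from h import *
to((.4763,-.1584,.25),-12.6)
p=cams.camera('wrist'); save(p,'wrist11.png')
```

```text
t 13.75 pos [ 0.4772 -0.1583  0.0697] F [ 1.1 -1.2  7.5] open 0.0233 | shift [-1.803e+02 -3.000e-01  1.000e-01] turn [ 0.0005 -0.0009 -0.0029]
```

View pics/wrist11.png

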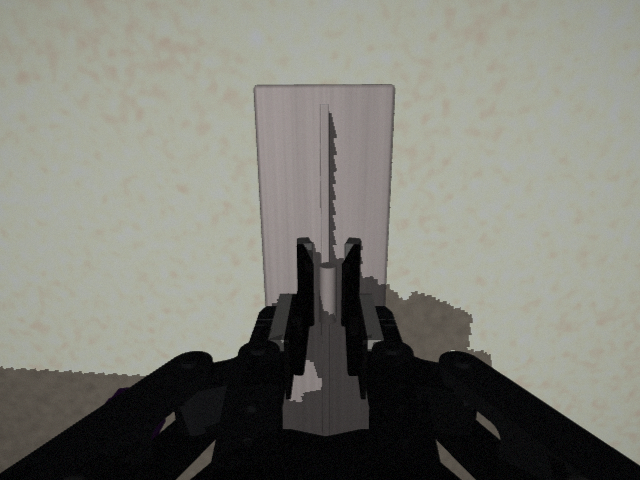

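The narrow clip is squeezed open, centred at px (327, 290). Lift.

>>> apply_moves([
  [[-5, 0, 0, 0, 0, 0, 0], [-15, 0, 0, 0, 0, 0, 0], [-30, 0, 0, 0, 0, 0, 0], [-50, 0, 0, 0, 0, 0, 0], [-75, 0, 0, 0, 0, 0, 0], [-110, 0, 0, 0, 0, 0, 0], [-145, 0, 0, 0, 0, 0, 0], [-175, 0, 0, 0, 0, 0, 0], [-183, 0, 0, 0, 0, 0, 0], [-183, 0, 0, 0, 0, 0, 0]],
])

```text
time: 14.8
ee_pos: [0.477, -0.1585, 0.2544]
tcp_rot: [97.1, 89.7, -5.5]
wrist_force: [0.5, -0.4, -1.2]
opening: 0.0231
```

Run:
```python
from h import *
a=np.radians(9.3); t=np.array([.515,.203])-.055*np.array([-np.sin(a),np.cos(a)])+.0007*np.array([np.cos(a),np.sin(a)]); print(t)
to((*t,.255),9.3)
for n in ['side','scene','wrist']:
    p=cams.camera(n); save(p,n+'12.png'); T=toolpts(p)
    with np.errstate(invalid='ignore'): m=(T[...,0]>-32)&(T[...,0]<80)&(abs(T[...,1])<30)&(abs(T[...,2])<35)
    P=T[m]; print(n,len(P))
    for x0 in list(range(-32,-16,4))+list(range(10,75,5)):
        q=P[(P[:,0]>=x0)&(P[:,0]<x0+5)]
        if len(q)>3: print(x0,len(q),'y',np.percentile(q[:,1],[2,98]).round(1),'z',np.percentile(q[:,2],[2,98]).round(1), 'x',q[:,0].min().round(1),q[:,0].max().round(1))
```

```text
[0.52457901 0.14883606]
t 14.8 pos [ 0.477  -0.1585  0.2544] F [ 0.5 -0.4 -1.2] open 0.0231 | shift [  -0.5  -20.5 -310.3] turn [-0.3818  0.0004 -0.0054]
side 948
-32 78 y [-25.4  23.3] z [-9.8 11.1] x -32.0 -27.0
-28 111 y [-25.7  22.3] z [-8.5 12. ] x -28.0 -23.0
-24 80 y [-25.6  23.4] z [-6.7 12.4] x -24.0 -19.1
-20 77 y [-25.7  23.7] z [-8. 13.] x -20.0 -15.1
10 56 y [-11.8  11.1] z [-10.3  13.2] x 10.0 14.9
15 96 y [-11.6   9.8] z [-15.1  17.2] x 15.1 20.0
20 39 y [-11.5  11.9] z [-12.3  17. ] x 20.0 25.0
25 37 y [-12.7  12.6] z [-13.4  16.8] x 25.3 30.0
30 34 y [-14.   13.6] z [-13.9  17.3] x 30.0 34.9
35 38 y [-14.9  15.2] z [-13.5  16.6] x 35.2 39.9
40 52 y [-15.4  15.7] z [-13.   16.5] x 40.8 44.9
45 53 y [-15.4  15.8] z [-13.5  17.5] x 45.0 49.9
50 46 y [-16.5  17.5] z [-12.7  17.2] x 50.3 54.9
scene 651
-32 41 y [-23.8  23.7] z [-11.8   9.6] x -31.7 -27.0
-28 61 y [-23.8  23.8] z [-11.8  10.6] x -27.9 -23.0
-24 47 y [-16.3  23.6] z [-12.  11.] x -23.9 -19.1
-20 46 y [-23.9  24. ] z [-11.  10.] x -20.0 -15.0
10 23 y [-10.   12.1] z [-11.1  11.6] x 10.3 15.0
15 68 y [-10.3  
[... 466 characters left out ...]
 z [-11.7   8.6] x -32.0 -27.0
-28 1892 y [-23.4  23.2] z [-11.7  11. ] x -28.0 -23.0
-24 730 y [-24.5  24. ] z [-12.    8.3] x -24.0 -19.0
-20 651 y [-24.6  24.1] z [-12.    7.5] x -20.0 -15.0
10 175 y [-10.8  11.9] z [-12.1  11.9] x 10.0 15.0
15 1627 y [-8.8 10.4] z [-15.3  14.1] x 15.0 20.0
20 146 y [-10.6  12.7] z [-15.8   2.7] x 20.0 25.0
25 113 y [-11.9  14.1] z [-15.9  -6.8] x 25.0 29.9
30 135 y [-13.1  15.3] z [-15.7   2.5] x 30.0 35.0
35 162 y [-14.   16.6] z [-15.9   6.7] x 35.1 40.0
40 161 y [-15.   17.7] z [-15.8   8.6] x 40.0 45.0
45 222 y [-14.5  16.3] z [-15.8  -6.4] x 45.0 49.9
50 86 y [-15.4  18.7] z [-15.9   1.3] x 50.0 54.8
55 28 y [-14.9  19. ] z [-15.7   6. ] x 55.1 57.7
```

View pics/side12.png

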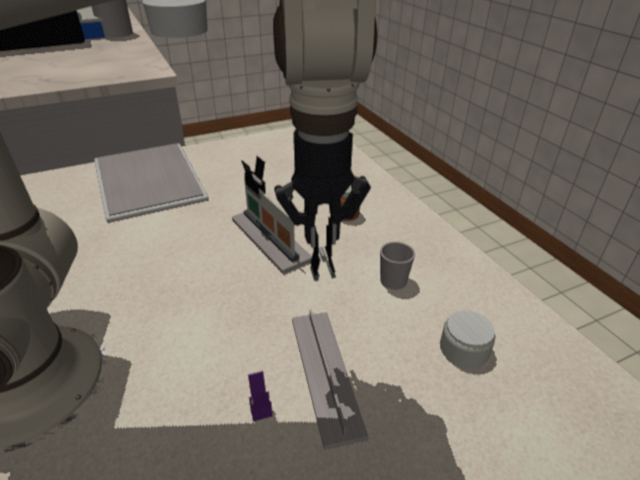

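>>> apply_moves([
  [[0, -1, -12, -0.02, 0, -0.002, 0], [0, -3, -40, -0.06, 0, -0.005, 0], [0, -5, -80, -0.11, 0, -0.005, 0], [0, -8, -125, -0.17, 0, -0.005, 0], [0, -11, -170, -0.23, 0, -0.005, 0], [0, -14, -215, -0.29, 0, -0.005, 0], [0, -17, -255, -0.34, 0, -0.005, 0], [0, -19, -285, -0.37, 0, -0.005, 0], [0, -20, -303, -0.382, 0, -0.005, 0], [0, -20.5, -310, -0.382, 0, -0.005, 0], [0, -20.5, -310, -0.382, 0, -0.005, 0], [0, -20.5, -310, -0.382, 0, -0.005, 0], [0, -20.5, -310, -0.382, 0, -0.005, 0]],
])

```text
time: 16.25
ee_pos: [0.5236, 0.1479, 0.2518]
tcp_rot: [-112.7, 89.8, 166.5]
wrist_force: [-0.1, -0.4, 0.2]
opening: 0.0229
```

Run:
```python
from m import *
to((.52458,.14884,.163),9.3)
cardfit(('wrist',),tag='13')
```

```text
t 16.25 pos [0.5236 0.1479 0.2518] F [-0.1 -0.4  0.2] open 0.0229 | shift [88.8  1.4 -0.6] turn [-0.0009 -0.0015  0.0036]
wrist 0.116 680 Lx [0.0001 0.0015 0.0036] Ly [-0.0801  0.0138] z98 0.1224 slope deg 0.1
wrist 0.05 74 Lx [-0.0007 -0.0006 -0.0006] Ly [-0.0453  0.0248] z98 0.085 slope deg 0.04
```

View pics/wrist13.png

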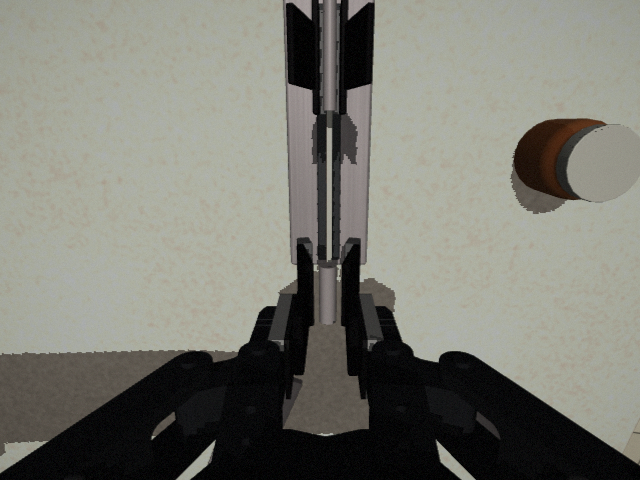

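>>> apply_moves([
  [[10, 0.8, 0, 0, -0.001, 0.003, 0], [28, 1.2, 0, 0, -0.001, 0.003, 0], [48, 1.2, 0, 0, -0.001, 0.003, 0], [65, 1.2, 0, 0, -0.001, 0.003, 0], [78, 1.2, 0, 0, -0.001, 0.003, 0], [85, 1.2, 0, 0, -0.001, 0.003, 0], [89, 1.2, 0, 0, -0.001, 0.003, 0], [89, 1.2, 0, 0, -0.001, 0.003, 0], [89, 1.2, 0, 0, -0.001, 0.003, 0], [89, 1.2, 0, 0, -0.001, 0.003, 0]],
])

```text
time: 17.3
ee_pos: [0.5249, 0.1483, 0.1636]
tcp_rot: [134.6, 89.9, 53.8]
wrist_force: [0.1, -0.4, 0.1]
opening: 0.023
```

```bash
python3 - <<'E'
from m import *
to((.52458,.14884,.163),9.3)
cardfit(tag='14')
print(get_obs()['wrist_force'],get_obs()['torque'])
a=np.radians(9.3); ex=np.array([np.cos(a),np.sin(a)]); ey=np.array([-np.sin(a),np.cos(a)])
for n in ['wrist','side','scene']:
    p=cams.camera(n); W=cloud(p); dark=p['pixels'].max(-1)<45
    L=np.stack([(W[...,:2]-np.array([.515,.203]))@ex,(W[...,:2]-np.array([.515,.203]))@ey,W[...,2]],-1)
    for z0 in np.arange(.095,.150,.005):
      with np.errstate(invalid='ignore'): k=(abs(L[...,0])<.03)&(abs(L[...,1]+.055)<.025)&(L[...,2]>z0)&(L[...,2]<z0+.005)&dark
      P=L[k]
      if len(P)>3: print(n,z0.round(3),len(P),'x',np.percentile(P[:,0],[1,99]).round(4),'y',np.percentile(P[:,1],[1,99]).round(4),P[:,2].min().round(4))
E
python3 -c "
import cv2
a=cv2.imread('pics/side14.png')[140:280,200:340];b=cv2.imread('pics/scene14.png')[210:350,310:480]
cv2.imwrite('pics/c14.png',cv2.hconcat([cv2.resize(a,(400,500)),cv2.resize(b,(400,500))]))"
```

```text
t 17.3 pos [0.5249 0.1483 0.1636] F [ 0.1 -0.4  0.1] open 0.023 | shift [ 0.6 -0.2 -0.6] turn [-0.0011 -0.0007 -0.0007]
wrist 0.116 1376 Lx [-0.0068  0.0015  0.0034] Ly [-0.1082  0.0142] z98 0.1223 slope deg 0.08
wrist 0.05 41 Lx [-0.0069 -0.0008 -0.0007] Ly [-0.0575 -0.0406] z98 0.1159 slope deg -11.57
scene 0.116 162 Lx [-0.0031  0.0005  0.0028] Ly [-0.1084  0.1089] z98 0.1234 slope deg 0.11
scene 0.05 1444 Lx [-0.0011  0.0013  0.0034] Ly [-0.1081  0.1087] z98 0.114 slope deg -0.01
side 0.116 85 Lx [-0.0017 -0.0003  0.0031] Ly [-0.1087  0.1098] z98 0.1226 slope deg -0.1
side 0.05 878 Lx [-0.0032 -0.0011  0.0024] Ly [-0.1094  0.1098] z98 0.1138 slope deg -0.14
[-0.45015863 -0.47612894 -0.44340879] [-0.01914407  0.02783554 -0.0183926 ]
wrist 0.105 38 x [-0.0148  0.0193] y [-0.0699 -0.0395] 0.1067
wrist 0.11 76 x [-0.014   0.0184] y [-0.0415 -0.0394] 0.11
wrist 0.115 90 x [-0.0144  0.0183] y [-0.0629 -0.0394] 0.1151
wrist 0.12 164 x [-0.0141  0.0179] y [-0.0656 -0.0395] 0.1201
wrist 0.125 153 x [-0.013   0.0168] y [-0.0604 -0.0395] 0.125
wrist 0.13 118 x [-0.012   0.0154] y [-0.0531 -
[... 651 characters left out ...]
7] y [-0.0712 -0.047 ] 0.1451
scene 0.095 7 x [-0.0001  0.0021] y [-0.0427 -0.0308] 0.0963
scene 0.1 12 x [-0.001   0.0109] y [-0.0796 -0.0318] 0.1003
scene 0.105 32 x [-0.0136  0.0176] y [-0.0769 -0.0342] 0.1051
scene 0.11 51 x [-0.0131  0.0184] y [-0.0782 -0.0311] 0.1101
scene 0.115 36 x [-0.0132  0.0173] y [-0.0768 -0.0334] 0.1152
scene 0.12 35 x [-0.0142  0.0171] y [-0.0697 -0.0398] 0.12
scene 0.125 38 x [-0.0111  0.0164] y [-0.0715 -0.0408] 0.1251
scene 0.13 31 x [-0.0045  0.0161] y [-0.0709 -0.0409] 0.1301
scene 0.135 36 x [-0.0085  0.0137] y [-0.0721 -0.0407] 0.1352
scene 0.14 42 x [-0.0092  0.0122] y [-0.0698 -0.0408] 0.14
scene 0.145 26 x [-0.0101  0.0121] y [-0.0694 -0.0408] 0.1451
```

View pics/c14.png

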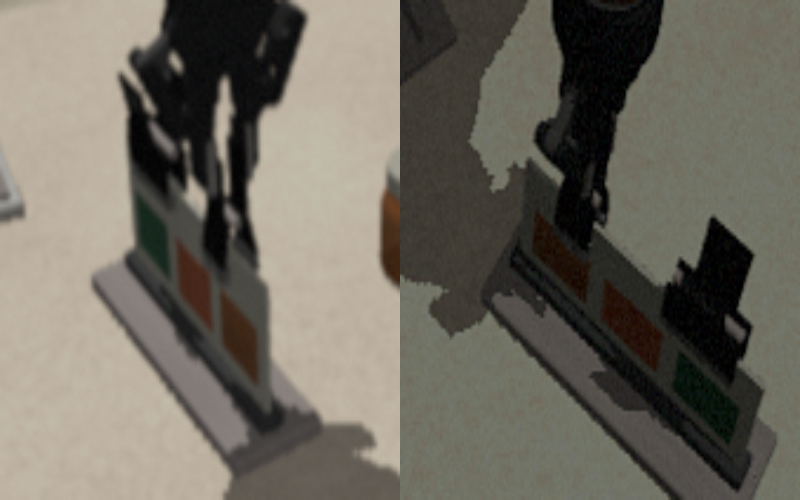

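View pics/wrist14.png

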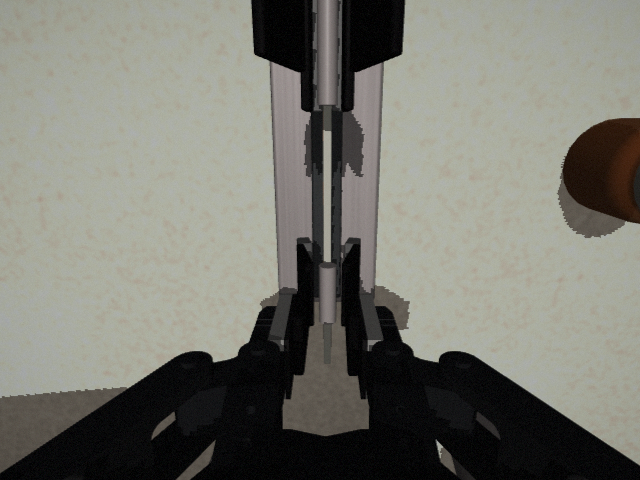

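The jaws straddle the card on both sides (px 297 and 360 against the card at 327) with no contact force. I hold briefly to check for creep.

>>> apply_moves([
  [[0, -0.5, 0, 0, 0, 0, 0], [0, -0.5, 0, 0, 0, 0, 0], [0, -0.5, 0, 0, 0, 0, 0], [0, -0.5, 0, 0, 0, 0, 0], [0, -0.5, 0, 0, 0, 0, 0], [0, -0.5, 0, 0, 0, 0, 0], [0, -0.5, 0, 0, 0, 0, 0], [0, -0.5, 0, 0, 0, 0, 0], [0, -0.5, 0, 0, 0, 0, 0], [0, -0.5, 0, 0, 0, 0, 0]],
])

```text
time: 18.6
ee_pos: [0.524, 0.1482, 0.163]
tcp_rot: [-151.2, 90.0, 128.0]
wrist_force: [0.4, -0.6, -0.1]
opening: 0.0231
```

Run:
```python
from m import *
to((.52458,.14884,.163),9.3)
for n in ['wrist','scene','side']:
    p=cams.camera(n); save(p,n+'15.png'); T=toolpts(p); dark=p['pixels'].max(-1)<45
    with np.errstate(invalid='ignore'): m=(T[...,0]>40)&(T[...,0]<70)&(abs(T[...,1])<25)&(abs(T[...,2])<17.5)&dark&(abs(T[...,1])>6)
    P=T[m]; print(n,len(P),P[:,0].max().round(1),np.percentile(P[:,1],[2,98]).round(1))
to((.52458,.14884,.163),9.3)
```

```text
t 18.6 pos [0.524  0.1482 0.163 ] F [ 0.4 -0.6 -0.1] open 0.0231 | shift [-0.   0.6 -0.6] turn [-0.001  -0.0006  0.0003]
wrist 315 56.3 [-15.1  17.6]
scene 113 59.1 [-14.2  17.5]
side 55 51.2 [-15.9  13.5]
t 18.75 pos [0.5241 0.1481 0.163 ] F [ 0.6  0.2 -0.3] open 0.0224 | shift [ 0.   0.6 -0.6] turn [-0.001  -0.0006  0.0002]
```

View pics/scene15.png

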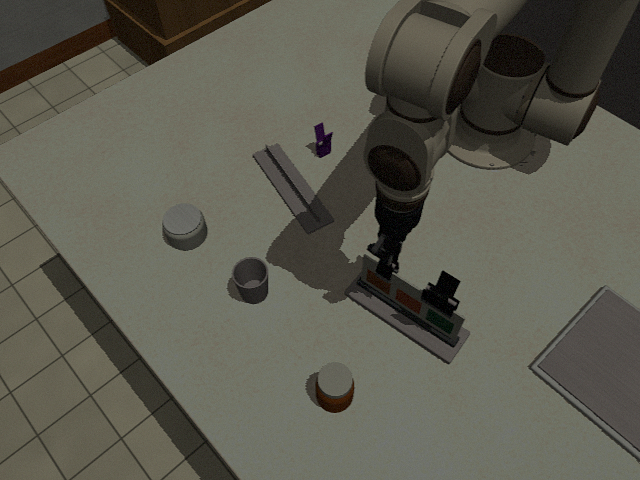

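The scene shows the wide clip on the left half of the card (440,290), the narrow clip held over the right half (388,262), and everything else where it was.

```bash
python3 -c "
from h import *
print(bot.job_done())"
```

```text
the job is handed in; nothing more can be done
None
```

I handed the job in at about 18.8 s. The wide clip bites the left half of the card. The narrow clip is held open astride the top edge in the right half, and the arm keeps its grip on it.

- **Wide clip:** it sits upright about 56 mm left of the card's middle, biting about 16 mm deep, and the gripper has let go of it.
- **Narrow clip:** it is held with a 35 N grip about 55 mm right of the middle. The gripper opening of 23 mm means the jaws are at their open stop. The jaw ends are about 15 mm below the edge, with about 8 mm of clearance to the card on each side. The contact force was under 1 N and there was no creep over a one-second hold.
- **Other things:** the beaker, jar, tub and purple clip stand where they were in the last picture.
- **Disagreements:** the camera clouds read about 2 mm high, which I corrected for. The three cameras differed by about 2 mm on how the jaws are centred on the card, well inside the clearance. On the last look they also put the jaw ends at 51 to 59 mm below the fingertips. I used 58 mm. If the lowest reading were right, the jaw ends would be only about 8 mm below the edge. I set it aside because the side camera sees just a few jaw pixels there.

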